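# Seat a keyed work holder in the bench socket

### The arm

A 6-joint arm with a two-finger parallel gripper is mounted at the origin on the work surface. World frame = base frame: x ahead of the robot, y to its left, z up, the work surface at z = 0. Lengths are in m, angles in rad, forces in N, time in s.
With the tool pointing down it reaches from about 0.325 to 0.9 m from the base axis. Payload 3.5 kg.
Tool frame: the origin (TCP) lies at the very end of the fingers, on their centre line; the grasp point (between the pads) lies 19 mm behind it; z points along the fingers, y is the line along which they close (so a half turn about z gives the same grasp; the last joint's range is limited). The gripper opens to 85 mm and grips with 20 to 120 N. Pads are 22 mm wide; open, the fingers measure 114 mm over their backs; the gripper's body (76 mm by 85 mm) begins 54 mm behind the grasp point. The pads swing forward as they close: fully open they stand 13 mm farther back than shut.
Start: joints at [1.234, 0.276, -0.026, 1.268, 0, 1.467], TCP at [0.145, 0.608, 0.231] pointing down, gripper open.
Joint ranges: [-3.12, 3.12], [-0.85, 1.88], [-1.08, 1.24], [-1.95, 2.15], [-1.57, 1.53], [-3.14, 3.14]. Speed limits (rad/s): [2.57, 2.57, 3.14, 3.14, 3.14, 3.14].

### API

Orientations are given as a unit quaternion [w, x, y, z].
In Python, from plant import manip, cams, job gives the robot as it stands.
- The arm moves only by the tool carry_out, never from a script. Its arguments are lists of equal length, an entry for each row: "xyz": the shift along the world's x, y, z normalised to -1 to 1, where 1 is 600 mm, a list of three; "spin": the turn about the world's z normalised to -1 to 1, where 1 is 90 degrees; "hand": the opening, from -1 (shut) to 1 (fully open). A call has 1 to 20 rows; each row is the pose to reach, as a shift and turn from the pose commanded when the call began; what a row does not reach only later rows make up. A row lasts 1/12 s, in which the tool goes at most 41.7 mm and 7.16 degrees, less where a joint would pass 70% of its speed; a pose out of reach is approached as far as the arm can. A call with a number of a shift or a turn outside -1 to 1 is refused whole. A call with a gripper value outside its range is refused whole. The fingers move at their own pace and stop on an object; the grip force is fixed at half the most. Time passes only in rows, so rows that repeat a pose let the fingers close. It gives the time, the measured TCP pose, the force and the opening at its end, in the units of the state.
- manip.sense(): the state, without advancing time (a new reading comes with each control period).
- cams.get_image(name): name is "scene" or "top"; returns a dict with "pixels" (480x640x3 uint8, red, green, blue), "range_z" (480x640 float32, m along the optical axis (not along the pixel's ray), 0 where there is no reading), "fx", "fy", "cx", "cy" (pixels), "R" (3x3) and "t" (3): a world point X has camera coordinates R X + t. Camera axes: x right, y down, z forward; pixel columns grow to the right and rows downward; lengths in m; the calibration is good to about 2 mm. A picture is of the moment at which its call begins.
- job.hand_in(): hands the job in, once; it reports no verdict.
The state is a dict: "t": time; "joint_pos": joint angles; "qd": joint speeds; "tau": joint torques, N m; "tool_pos": TCP position; "ee_rot": TCP orientation; "contact_force": force on the tool from outside, world axes, zero at the start; "ft_torque": the same for the moment, N m; "grip_width": opening from 0.0 (shut) to 1.0 (fully open).
Only numpy, scipy, OpenCV 4.12 (cv2) and the standard library are available. Lean on these libraries where they do the work, as an engineer would, in place of code of your own. Each camera call takes 0.05 s, during which the arm holds its last target. There are 200 camera calls.

### The job

Clear the brass dust cover off the bench socket and hang it by its eye on the upright post, right down on the stand, and let go of it. Then take the square-headed work holder out of the wooden block, put its keyed shank into the socket, turn it until the key slips into the keyway and keep pushing against the spring ejector until its flange rests on the socket. Finish while still gripping the holder and pressing it fully home (do not let go, the spring would lift it), and leave everything else on the bench where it is.

Things in the scene. Friction and masses are not known exactly. Their poses are not given: they have to be found in the camera images.
- hub: The bench socket, fixed: a round steel hub, 72 mm outside diameter, flat top 60 mm above the origin, on a 104 x 104 x 10 mm foot plate. Origin: underside centre, on the vertical bore axis (z up). A lug on the outside of its rim (8 mm wide, end 44 mm from the axis) shows the +x side, where the keyway is. Its turn about z varies. At the start the cover lies on top and hides the bore.
- hub_mouth (a point): Centre of the hub's top, axes as the hub's. From here the bore is a plain round counterbore 36 mm wide and 14 mm deep; there a brass ledge narrows it to a 22 mm round bore with one keyway, 8 mm wide, on the +x side, reaching 18 mm from the axis and open downwards from the ledge.
- ejector (a joint): Spring ejector, a 17 mm disc at the bottom of the bore. 0 = up (its face 32 mm below the hub's top), grows as it is pushed down, stop at 0.012 m. It pushes back with 6 N at 0, rising to 12 N at 0.010 m, which is where it stands when the holder's flange rests on the hub.
- cover_rib (a point): Dust cover, loose, 0.24 kg: a flat brass plate 98 x 46 x 6 mm, at the start lying flat on top of the hub. On it stands a finger rib 32 mm long (x) , 12 mm thick (y) and 32 mm high. This point is the rib's centre, 22 mm above the plate's underside, 16 mm above its upper face. x runs along the plate to the end with the eye, z up. The plate reaches from 46 mm behind this point to 52 mm ahead of it.
- cover_eye (a point): Centre of the cover's eye, an 18 mm round hole through the plate; half-way through the plate's thickness (3 mm above its underside), 34 mm along +x from the rib's centre and 19 mm below it. Axes as the rib's.
- post: Post stand, fixed: a round wooden base 96 mm wide and 20 mm high with a vertical steel post, 9 mm thick, whose tapered tip is 74 mm above the origin. Origin: underside centre, on the post's axis, z up.
- block: Wooden tool block, fixed, 190 x 80 x 55 mm (x, y, z). Origin: underside centre. It has two vertical 34 mm holes, 50 mm to either side of the centre along x; one holder stands in each, flange resting on the block's top (55 mm). Which stands in which hole varies.
- holder_head (a point): The work holder to use, loose, 0.24 to 0.38 kg, standing upright in the block: a square aluminium head 30 x 30 x 46 mm with flat sides. This point is the head's centre, 29 mm above the flange's underside (23 mm above the flange's top). z up along the shank's axis; +x points to the key's side, the head's faces are square to x and y.
- holder_flange (a point): The same holder: centre of the underside of its round flange, 48 mm wide, 6 mm thick, with a lug (8 mm wide, end 30 mm from the axis) on the +x side, above the key. Axes as the head's. Fully home, this point lies at the centre of the hub's top and its +x agrees with the hub's; with the key lying on the ledge it stands 20 mm above the hub's top.
- holder_tip (a point): The same holder: end of its steel shank, 42 mm below the flange. The shank is 20 mm thick, its last 5 mm tapered to 13 mm. The key, 6 mm wide, stands out to 15 mm from the axis on the +x side, from 8 to 24 mm above this tip. Axes as the head's.
- round_holder: Another holder, loose, in the block's other hole, with a round head 30 mm thick and 38 mm high on a 48 mm flange (underside centre = origin): leave it.
- tin: Bystander: round metal tin, 58 mm wide, 56 mm high; origin underside centre.
- flask: Bystander: small amber bottle, 44 mm wide, 85 mm high; origin underside centre.
- caliper: Bystander: caliper lying flat, 210 mm long along its y, about 80 mm wide over the jaws, 12 mm high; origin underneath, at mid-length.
- hammer: Bystander: hammer lying flat, 220 mm long along its x.
- pumice: Bystander: dark rubbing block, 50 x 32 x 24 mm; origin underside centre.
- cup: Bystander: white bowl, 64 mm wide, 35 mm high; origin underside centre.

How it is judged:
By the outcome, as a careful person would: the job done as asked, in the order asked, and still so for the second after the job is handed in, while the arm keeps its last pose, push and grip.
It also fails if it takes over 58 s, if anything falls off the work surface, if the arm or the gripper's body presses on something with over 40 N, if the wrist force passes 120 N, or if a joint passes its speed limit or range.

## Working session

There is one attempt and no reset: what is moved stays moved. The work goes in short steps, Python scripts to look and compute and a tool call to move; the robot and the scene stay as the last step left them, time stands still between calls to the robot, and variables do not carry over. Pictures are saved under pics/ and viewed, on a budget of 10 in all, crops included, one or two more only if the job needs it, and the job is handed in when it is done.

Besides the shell and the picture viewer there is one more tool, called by a JSON object that holds its "method" and its "body", one argument or row to a line. carry_out: Moves the arm, as the interface text tells. Its arguments: {"type":"object","properties":{"xyz":{"type":"array"},"spin":{"type":"array"},"hand":{"type":"array"}},"required":["xyz","spin","hand"]}

```bash
mkdir -p pics
cat > h.py <<'E'
import numpy as np, cv2
from plant import manip, cams, job
def shot(n):
    d=cams.get_image(n); d['img']=np.ascontiguousarray(d['pixels'][...,::-1]); d['R']=np.array(d['R']); d['t']=np.array(d['t']); return d
def cloud(d):
    v,u=np.mgrid[0:480,0:640]; z=d['range_z'].astype(float)
    P=np.stack([(u-d['cx'])/d['fx']*z,(v-d['cy'])/d['fy']*z,z],-1)
    W=(P-d['t'])@d['R']; W[z==0]=np.nan; return W
def onplane(d,u,v,h):
    r=np.array([(u-d['cx'])/d['fx'],(v-d['cy'])/d['fy'],1.])@d['R']; c=-d['R'].T@d['t']
    return c+r*(h-c[2])/r[2]
E
python3 - <<'E'
from h import *
for n in("scene","top"):
    d=shot(n); cv2.imwrite(f"pics/{n}0.png",d['img']); print(n,d['fx'],-d['R'].T@d['t'],d['R'].round(2).tolist())
    np.savez(f"{n}0.npz",W=cloud(d),img=d['img'])
print(manip.sense())
E
```

```text
scene 452.96893600313405 [ 1.2551611  -0.39497647  0.96994127] [[0.52, 0.86, -0.01], [0.63, -0.39, -0.67], [-0.57, 0.34, -0.75]]
top 472.5827163613064 [0.3184774  0.0195839  1.10193413] [[-0.14, -0.99, -0.01], [-0.96, 0.14, -0.25], [0.25, -0.03, -0.97]]
{'t': 0.1, 'joint_pos': array([ 1.23359209e+00,  2.77069459e-01, -2.77803090e-02,  1.26799802e+00,
       -2.94927820e-05,  1.46741301e+00]), 'qd': array([ 0.00044797, -0.00349365,  0.00344726, -0.0005505 ,  0.00021259,
       -0.00032613]), 'tau': array([ 6.91654186e-04, -4.46706498e+01,  2.96128768e+01,  8.42352543e-03,
       -5.07389245e-05,  1.31476163e-08]), 'tool_pos': array([0.14457719, 0.60730376, 0.23024651]), 'ee_rot': array([-2.09749074e-04,  1.16644240e-01,  9.93173232e-01, -1.00416538e-03]), 'contact_force': array([-0.18433737, -0.20389756,  0.49144424]), 'ft_torque': array([-0.00596318, -0.03519594,  0.04748206]), 'grip_width': 1.002208897617764}
```

View pics/top0.png

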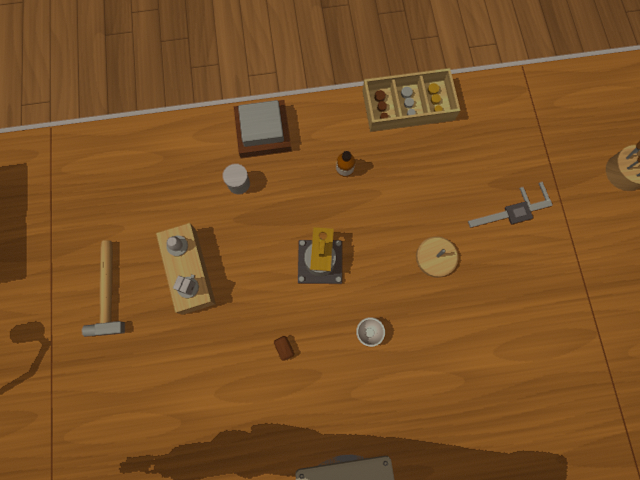

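View pics/scene0.png

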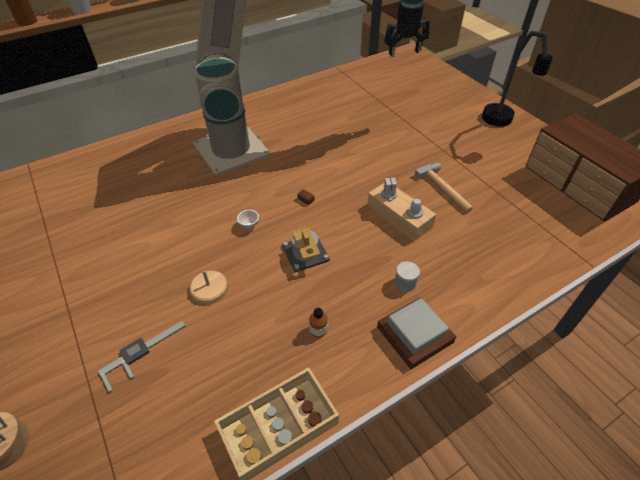

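Top view: the cover is at (322,250) on the hub, the post at (438,257), the block at (185,268) with the square head at (185,287), and the round holder at (176,243). Next I take close crops and measure.

Run:
```python
from h import *
T=np.load("top0.npz");S=np.load("scene0.npz")
def cr(im,u,v,w): return cv2.resize(im[v-w:v+w,u-w:u+w],(260,260),interpolation=cv2.INTER_CUBIC)
a=np.hstack([cr(T['img'],320,258,32),cr(T['img'],438,255,32),cr(T['img'],185,268,48)])
b=np.hstack([cr(S['img'],305,248,32),cr(S['img'],208,285,32),cr(S['img'],401,205,40)])
cv2.imwrite("pics/crops.png",np.vstack([a,b]))
def info(name,W,img,u0,u1,v0,v1,z0,z1,hs=None):
    sub=W[v0:v1,u0:u1].reshape(-1,3); m=(sub[:,2]>z0)&(sub[:,2]<z1)
    if hs:
        H=cv2.cvtColor(img,cv2.COLOR_BGR2HSV)[v0:v1,u0:u1].reshape(-1,3); m&=(H>=hs[0]).all(1)&(H<=hs[1]).all(1)
    p=sub[m]; 
    if len(p)<4: print(name,len(p));return
    (c,s,an)=cv2.minAreaRect((p[:,:2]*1000).astype(np.float32))
    print(name,len(p),'mean',p.mean(0).round(4),'rect',np.round(c,1),np.round(s,1),round(an,1),'z',np.percentile(p[:,2],[5,50,95]).round(4))
for n,D,c,p,b in(("top",T,(285,360,225,295),(410,465,230,285),(150,220,215,320)),("scn",S,(275,335,222,275),(185,232,262,308),(362,440,170,242))):
    W,im=D['W'],D['img']
    info(n+" table",W,im,250,270,200,280,-.05,.05)
    info(n+" plateTop",W,im,*c,.062,.071); info(n+" rib",W,im,*c,.088,.11); info(n+" foot",W,im,*c,.006,.014)
    info(n+" postbase",W,im,*p,.014,.027); info(n+" post",W,im,*p,.04,.09)
    info(n+" block",W,im,*b,.05,.059); info(n+" heads",W,im,*b,.08,.12); info(n+" sqtop",W,im,*b,.098,.107)
```

```text
top table 1598 mean [6.186e-01 1.200e-01 5.000e-04] rect [620. 120.] [ 47.1 197.7] 83.5 z [-0.0028  0.0005  0.004 ]
top plateTop 765 mean [ 0.5552 -0.0209  0.0664] rect [557.8 -19.1] [ 67.9 102.5] 78.5 z [0.0627 0.0665 0.0694]
top rib 81 mean [ 0.5548 -0.0214  0.098 ] rect [555.9 -21.1] [11.  32.3] 81.8 z [0.0946 0.0985 0.1007]
top foot 880 mean [ 0.5313 -0.0125  0.0104] rect [553.6 -38.2] [144.5 154.1] 80.6 z [0.0071 0.0105 0.0133]
top postbase 1236 mean [ 0.513  -0.289   0.0202] rect [ 513.6 -289.5] [95.2 94.8] 81.3 z [0.0165 0.0203 0.0237]
top post 30 mean [ 0.5132 -0.2886  0.0618] rect [ 514.  -289.6] [7.8 8.2] 11.8 z [0.0417 0.0654 0.0748]
top block 2140 mean [0.5636 0.2922 0.0554] rect [565.5 293.6] [191.   81.4] 9.7 z [0.0523 0.0554 0.0582]
top heads 409 mean [0.5514 0.2891 0.1008] rect [562.5 290.1] [134.3  39.1] 6.3 z [0.0856 0.1034 0.1096]
top sqtop 150 mean [0.554  0.2892 0.1031] rect [560.6 287.9] [130.1  36.8] 5.1 z [0.0984 0.1038 0.1068]
scn table 1596 mean [ 0.4285 -0.1008  0.0026] rect [419.4 -98.1] [ 59.1 312.3] 63.2 z [-0.0026  0.0008  0.0219]
scn plateTop 405 mean [ 0.5641 -0.0235  0.0662] rect [559.9 -19.3] [ 60.7 103.8] 83.4 z [0.0629 0.0663 0.0694]
scn rib 59 mean [ 0.559  -0.0214  0.0965] rect [556.6 -20.7] [11.8 33.1] 79.3 z [0.0903 0.0976 0.1003]
scn foot 484 mean [ 0.5596 -0.0261  0.0102] rect [533.   9.] [148.2 135.4] 81.4 z [0.0071 0.0103 0.0129]
scn postbase 848 mean [ 0.5204 -0.2903  0.0202] rect [ 515.4 -289. ] [94.8 94.4] 39.0 z [0.0163 0.0203 0.0234]
scn post 33 mean [ 0.5178 -0.2892  0.0601] rect [ 516.1 -289. ] [7.8 9.6] 64.6 z [0.0421 0.0611 0.0741]
scn block 927 mean [0.5773 0.2897 0.0551] rect [565.1 294.2] [194.8  86.8] 10.6 z [0.0516 0.0552 0.0582]
scn heads 246 mean [0.5585 0.2884 0.0972] rect [564.4 289.5] [134.6  38.3] 5.9 z [0.0828 0.0975 0.1089]
scn sqtop 77 mean [0.5446 0.288  0.1029] rect [560.7 288.2] [126.9  33.6] 4.2 z [0.0984 0.1033 0.1068]
```

View pics/crops.png

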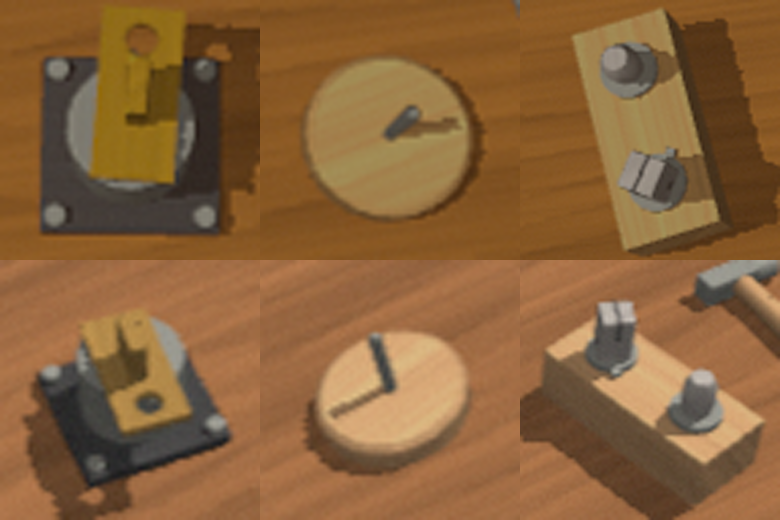

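```bash
cat >> h.py <<'E'
def rect(p):
    c,s,a=cv2.minAreaRect((p[:,:2]*1000).astype(np.float32)); 
    if s[0]<s[1]: a+=90
    return np.round(c,1),np.round(sorted(s),1),round((a+90)%180-90,1)
def circ(p,n=3):
    A=np.c_[2*p[:,:2],np.ones(len(p))]; x=np.linalg.lstsq(A,(p[:,:2]**2).sum(1),rcond=None)[0]; return x[:2],np.sqrt(x[2]+x[:2]@x[:2])
E
python3 - <<'E'
from h import *
for n,c,p,b in(("top",(285,360,225,295),(410,465,230,285),(150,220,215,320)),("scene",(275,335,222,275),(185,232,262,308),(362,440,170,242))):
    D=np.load(n+"0.npz");W,im=D['W'],D['img'];H=cv2.cvtColor(im,cv2.COLOR_BGR2HSV)
    def pts(r,z0,z1,f=None):
        w=W[r[2]:r[3],r[0]:r[1]];h=H[r[2]:r[3],r[0]:r[1]];m=(w[...,2]>z0)&(w[...,2]<z1)
        if f is not None:m&=f(h)
        return w[m]
    br=lambda h:(h[...,1]>110)&(h[...,0]>10)&(h[...,0]<35)
    gy=lambda h:(h[...,1]<70)
    p1=pts(c,.0605,.0715,br);print(n,"plate",len(p1),rect(p1))
    r=pts(c,.090,.103);print(" rib",rect(r),r[:,:2].mean(0))
    h=pts(c,.055,.065,gy);print(" hub",len(h),circ(h[np.hypot(*(h[:,:2]-[.557,-.02]).T)>.028]) if len(h)>9 else '',)
    q=pts(p,.05,.072); print(" post",q.mean(0).round(4))
    bb=pts(b,.05,.059,lambda h:h[...,1]>80);print(" block",rect(bb))
    hd=pts(b,.09,.107);
    for k in(0,1):
        lo=hd[(hd[:,1]<.29)==k] if 0 else hd[(hd[:,1]>.29)==k]
        print(" head",k,rect(lo),lo.mean(0).round(4))
        f=pts(b,.0575,.065,gy); f=f[(f[:,1]>.29)==k]; print("  flange",len(f),rect(f),f.mean(0).round(4))
        c0=np.array([.565,.294])+(.05 if k else -.05)*np.array([-np.sin(np.radians(10)),np.cos(np.radians(10))])
        rr=f[:,:2]-c0; d=np.hypot(*rr.T); g=rr[d>.0255]; print("  holec",c0.round(4),"lug",len(g),(g.mean(0)*1e3).round(1) if len(g) else '')
E
```

```text
top plate 729 (array([559.2, -22.2]), array([46.2, 98.7]), -12.6)
 rib (array([555.9, -21.1]), array([11. , 32.3]), -8.2) [ 0.55476697 -0.02144017]
 hub 191 (array([ 0.54035587, -0.0160659 ]), np.float64(0.031560211498154765))
 post [ 0.5129 -0.2888  0.063 ]
 block (array([565.5, 293.6]), array([ 81.4, 191. ]), 9.7)
 head 0 (array([556.8, 277.8]), array([ 23. , 121.4]), 0.5) [0.5184 0.2781 0.1026]
  flange 152 (array([563. , 276.5]), array([ 26.7, 138.9]), 0.1) [0.5527 0.2783 0.0615]
  holec [0.5737 0.2448] lug 152 [-21.   33.5]
 head 1 (array([565.3, 303. ]), array([ 24.6, 126.6]), -0.3) [0.6024 0.3004 0.0979]
  flange 130 (array([566. , 307.5]), array([ 34.9, 143.2]), -0.0) [0.5823 0.3037 0.0613]
  holec [0.5563 0.3432] lug 130 [ 26.  -39.6]
scene plate 384 (array([558.6, -21.4]), array([ 46.8, 101.3]), -13.0)
 rib (array([556.6, -20.7]), array([11.8, 33.1]), -10.7) [ 0.55890035 -0.02126973]
 hub 95 (array([ 0.55571674, -0.01864802]), np.float64(0.03519959145661598))
 post [ 0.5179 -0.2891  0.062 ]
 block (array([565.1, 294.2]), array([ 86.8, 194.8]), 10.6)
 head 0 (array([559.7, 280.1]), array([ 22.3, 123.7]), 4.5) [0.5253 0.2787 0.0999]
  flange 92 (array([563.7, 281.8]), array([ 23. , 137.8]), 8.6) [0.5556 0.2779 0.061 ]
  holec [0.5737 0.2448] lug 92 [-18.1  33.1]
 head 1 (array([566.1, 296.5]), array([ 23.1, 127.9]), 6.9) [0.5982 0.2999 0.0977]
  flange 68 (array([579.6, 306.8]), array([ 34.3, 119.7]), 0.8) [0.6103 0.3012 0.0614]
  holec [0.5563 0.3432] lug 68 [ 54.  -42.1]
```

{"method": "carry_out", "body": {
  "xyz": [
    [0.685,-1,0],
    [0.685,-1,0],
    [0.685,-1,0],
    [0.685,-1,0],
    [0.685,-1,0],
    [0.685,-1,0],
    [0.685,-1,0],
    [0.685,-1,0],
    [0.685,-1,0],
    [0.685,-1,0],
    [0.685,-1,0],
    [0.685,-1,0],
    [0.685,-1,0],
    [0.685,-1,0],
    [0.685,-1,0],
    [0.685,-1,0],
    [0.685,-1,0],
    [0.685,-1,0],
    [0.685,-1,0],
    [0.685,-1,0]
  ],
  "spin": [0.01,0.01,0.01,0.01,0.01,0.01,0.01,0.01,0.01,0.01,0.01,0.01,0.01,0.01,0.01,0.01,0.01,0.01,0.01,0.01],
  "hand": [1,1,1,1,1,1,1,1,1,1,1,1,1,1,1,1,1,1,1,1]
}}

```text
t: 1.77
tool_pos: [0.5557, 0.0071, 0.2305]
ee_rot: [-0.001, 0.11, 0.994, 0.0]
contact_force: [-0.4, 0.5, -0.4]
grip_width: 0.999
```

{"method": "carry_out", "body": {
  "xyz": [
    [0,-0.047,-0.05],
    [0,-0.047,-0.12],
    [0,-0.047,-0.18],
    [0,-0.047,-0.24],
    [0,-0.047,-0.262],
    [0,-0.047,-0.262],
    [0,-0.047,-0.262],
    [0,-0.047,-0.262],
    [0,-0.047,-0.262],
    [0,-0.047,-0.262],
    [0,-0.047,-0.262],
    [0,-0.047,-0.262],
    [0,-0.047,-0.262],
    [0,-0.047,-0.262],
    [0,-0.047,-0.262],
    [0,-0.047,-0.262],
    [0,-0.047,-0.262],
    [0,-0.047,-0.262]
  ],
  "spin": [0,0,0,0,0,0,0,0,0,0,0,0,0,0,0,0,0,0],
  "hand": [1,1,1,1,1,1,1,-1,-1,-1,-1,-1,-1,-1,-1,-1,-1,-1]
}}

```text
t: 3.27
tool_pos: [0.5564, -0.0204, 0.0749]
ee_rot: [0.001, 0.109, 0.994, -0.0]
contact_force: [-0.7, -0.5, 5.6]
grip_width: 0.125
```

{"method": "carry_out", "body": {
  "xyz": [
    [0,0,0.03],
    [0,0,0.07],
    [0,0,0.12],
    [0,0,0.17],
    [0,0,0.17],
    [0,0,0.17]
  ],
  "spin": [0,0,0,0,0,0],
  "hand": [-1,-1,-1,-1,-1,-1]
}}

```text
t: 3.77
tool_pos: [0.557, -0.0204, 0.1774]
ee_rot: [0.002, 0.109, 0.994, -0.0]
contact_force: [0.2, 0.7, -1.8]
grip_width: 0.124
```

Run:
```python
from h import *
im=[]
for n in("top","scene"):
    d=shot(n); W=cloud(d); np.savez(f"{n}1.npz",W=W,img=d['img'])
    H=cv2.cvtColor(d['img'],cv2.COLOR_BGR2HSV)
    m=(H[...,1]>110)&(H[...,0]>10)&(H[...,0]<35)&(W[...,2]>.15)&(W[...,2]<.19)&(abs(W[...,1]+.02)<.08)&(abs(W[...,0]-.56)<.09)
    p=W[m];print(n,len(p),rect(p),np.percentile(p[:,2],[5,50,95]).round(4))
    u,v=(320,255) if n=="top" else (305,240)
    im.append(cv2.resize(d['img'][v-50:v+50,u-50:u+50],(390,390),interpolation=cv2.INTER_CUBIC))
cv2.imwrite("pics/lift.png",np.hstack(im)); s=manip.sense();print(s['contact_force'],s['tool_pos'],s['grip_width'])
```

```text
Traceback (most recent call last):
IndexError: index -1 is out of bounds for axis 0 with size 0
```

Run:
```python
from h import *
im=[]
for n in("top","scene"):
    d=shot(n); W=cloud(d)
    H=cv2.cvtColor(d['img'],cv2.COLOR_BGR2HSV)
    m=(H[...,1]>110)&(H[...,0]>10)&(H[...,0]<35)&(W[...,2]>.155)&(W[...,2]<.185)&(abs(W[...,1]+.02)<.08)&(abs(W[...,0]-.56)<.09)
    p=W[m];print(n,len(p),rect(p) if len(p)>5 else '',np.percentile(p[:,2],[5,50,95]).round(4) if len(p) else '')
    u,v=(320,255) if n=="top" else (305,220)
    im.append(cv2.resize(d['img'][v-50:v+50,u-50:u+50],(390,390),interpolation=cv2.INTER_CUBIC))
cv2.imwrite("pics/lift.png",np.hstack(im)); s=manip.sense();print(s['contact_force'],s['tool_pos'],s['grip_width'])
```

```text
top 0  
scene 369 (array([560.2, -20.6]), array([47. , 98.3]), -12.3) [0.1619 0.1657 0.1736]
[ 0.07589128  0.02963772 -2.57554664] [ 0.55396576 -0.01992605  0.17383008] 0.12721937882608952
```

View pics/lift.png

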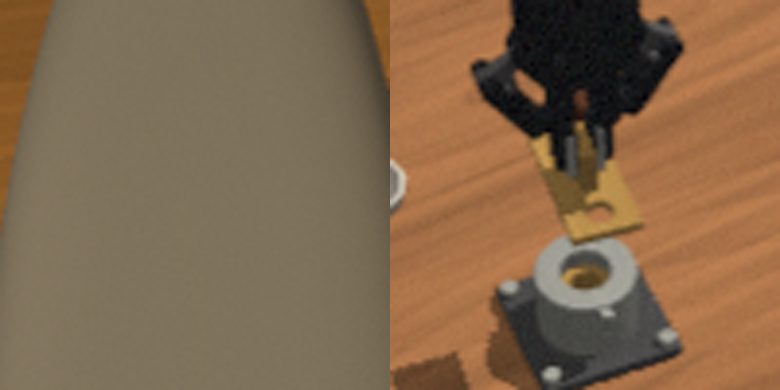

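{"method": "carry_out", "body": {
  "xyz": [
    [-0.125,-0.436,0],
    [-0.125,-0.436,0],
    [-0.125,-0.436,0],
    [-0.125,-0.436,0],
    [-0.125,-0.436,0],
    [-0.125,-0.436,0],
    [-0.125,-0.436,0],
    [-0.125,-0.436,0],
    [-0.125,-0.436,-0.06],
    [-0.125,-0.436,-0.12],
    [-0.125,-0.436,-0.12],
    [-0.125,-0.436,-0.12],
    [-0.125,-0.436,-0.12]
  ],
  "spin": [0,0,0,0,0,0,0,0,0,0,0,0,0],
  "hand": [-1,-1,-1,-1,-1,-1,-1,-1,-1,-1,-1,-1,-1]
}}

```text
t: 5.0
tool_pos: [0.4808, -0.2812, 0.1042]
ee_rot: [-0.0, 0.108, 0.994, 0.0]
contact_force: [-0.9, -0.6, -1.8]
grip_width: 0.124
```

Run:
```python
from h import *
im=[]
for n in("top","scene"):
    d=shot(n); W=cloud(d)
    H=cv2.cvtColor(d['img'],cv2.COLOR_BGR2HSV)
    m=(H[...,1]>110)&(H[...,0]>10)&(H[...,0]<35)&(W[...,2]>.08)&(W[...,2]<.105)&(abs(W[...,1]+.285)<.08)&(abs(W[...,0]-.49)<.09)
    p=W[m];print(n,len(p),rect(p) if len(p)>5 else '',np.percentile(p[:,2],[5,50,95]).round(4) if len(p) else '')
    u,v=(438,255) if n=="top" else (208,275)
    im.append(cv2.resize(d['img'][v-40:v+40,u-40:u+40],(390,390),interpolation=cv2.INTER_CUBIC))
    np.savez(f"{n}2.npz",W=W,img=d['img'])
cv2.imwrite("pics/post.png",np.hstack(im)); s=manip.sense();print(s['contact_force'],s['tool_pos'],s['grip_width'])
```

```text
top 444 (array([ 483.9, -282.4]), array([ 46.7, 100.2]), -12.3) [0.0928 0.0961 0.099 ]
scene 345 (array([ 486.3, -282. ]), array([ 46. , 101.3]), -12.6) [0.0935 0.097  0.1006]
[-0.02392954 -0.77294078 -1.87662966] [ 0.48239379 -0.28248873  0.10612715] 0.12883141253157818
```

View pics/post.png

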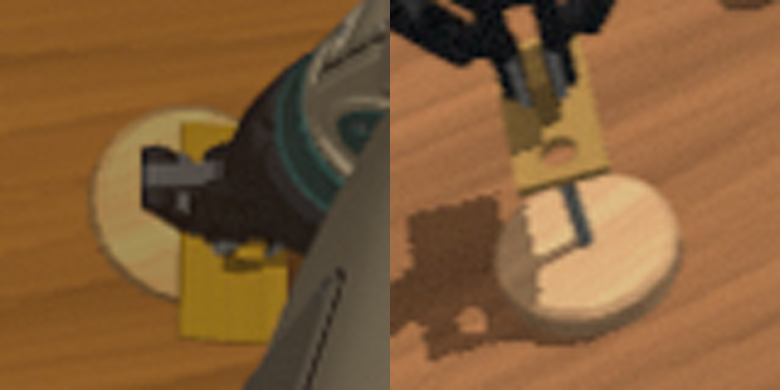

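{"method": "carry_out", "body": {
  "xyz": [
    [-0.001,0,-0.012],
    [-0.001,0,-0.024],
    [-0.001,0,-0.036],
    [-0.001,0,-0.048],
    [-0.001,0,-0.06],
    [-0.001,0,-0.072],
    [-0.001,0,-0.084],
    [-0.001,0,-0.096],
    [-0.001,0,-0.106],
    [-0.001,0,-0.112],
    [-0.001,0,-0.116],
    [-0.001,0,-0.118],
    [-0.001,0,-0.118]
  ],
  "spin": [0,0,0,0,0,0,0,0,0,0,0,0,0],
  "hand": [-1,-1,-1,-1,-1,-1,-1,-1,-1,-1,-1,-1,-1]
}}

```text
t: 6.18
tool_pos: [0.4797, -0.2815, 0.0348]
ee_rot: [-0.001, 0.109, 0.994, 0.0]
contact_force: [-5.4, 3.3, 8.9]
grip_width: 0.127
```

{"method": "carry_out", "body": {
  "xyz": [
    [0,0,0],
    [0,0,0],
    [0,0,0],
    [0,0,0],
    [0,0,0],
    [0,0,0],
    [0,0,0],
    [0,0,0],
    [0,0,0.02],
    [0,0,0.05],
    [0,0,0.11],
    [0,0,0.18],
    [0,0,0.24],
    [0,0.15,0.3],
    [0,0.3,0.3],
    [0,0.4,0.3],
    [0,0.5,0.3],
    [0,0.5,0.3],
    [0,0.5,0.3],
    [0,0.5,0.3]
  ],
  "spin": [0,0,0,0,0,0,0,0,0,0,0,0,0,0,0,0,0,0,0,0],
  "hand": [1,1,1,1,1,1,1,1,1,1,1,1,1,1,1,1,1,1,1,1]
}}

```text
t: 7.85
tool_pos: [0.4798, 0.0078, 0.2139]
ee_rot: [0.001, 0.109, 0.994, 0.0]
contact_force: [0.8, -0.3, 0.3]
grip_width: 1.0
```

Run:
```python
from h import *
for n in("top","scene"):
    D=np.load(n+"0.npz");W,im=D['W'],D['img'];H=cv2.cvtColor(im,cv2.COLOR_BGR2HSV)
    near=np.hypot(W[...,0]-.516,W[...,1]-.285)<.034
    p=W[near&(W[...,2]>.102)];print(n,"headtop",len(p),rect(p),p.mean(0).round(4))
    hp=W[near&(W[...,2]>.068)];print("  head all",rect(hp))
    f=W[near&(W[...,2]>.0585)&(W[...,2]<.065)&(H[...,1]<90)]
    print("  flange",len(f),rect(f))
    d=f[:,:2]-[.516,.285]; r=np.hypot(*d.T); 
    for i in np.argsort(-r)[:12]: print((f[i]*1e3).round(1),round(r[i]*1e3,1),round(np.degrees(np.arctan2(d[i,1],d[i,0]))),end=' | ')
    print()
for n in("top","scene"):
    d=shot(n); W=cloud(d); np.savez(f"{n}3.npz",W=W,img=d['img'])
    H=cv2.cvtColor(d['img'],cv2.COLOR_BGR2HSV)
    m=(H[...,1]>110)&(W[...,2]>.0225)&(W[...,2]<.032)&(abs(W[...,1]+.285)<.08)&(abs(W[...,0]-.49)<.09)
    p=W[m];print(n,len(p),rect(p) if len(p)>5 else '',np.percentile(p[:,2],[5,50,95]).round(4) if len(p) else '')
D=[np.load(n+"3.npz")['img'] for n in("top","scene")]
D0=[np.load(n+"0.npz")['img'] for n in("top","scene")]
c=lambda im,u,v,w:cv2.resize(im[v-w:v+w,u-w:u+w],(260,260),interpolation=cv2.INTER_CUBIC)
cv2.imwrite("pics/hung.png",np.vstack([np.hstack([c(D[0],438,255,36),c(D[0],320,258,36),c(D0[0],185,285,24)]),np.hstack([c(D[1],208,275,36),c(D[1],305,245,36),c(D0[1],390,192,24)])]))
```

```text
top headtop 206 (array([515.9, 284.6]), array([30.1, 30.3]), 63.7) [0.5155 0.2845 0.1074]
  head all (array([515.6, 284.4]), array([30.4, 30.9]), 63.3)
  flange 126 (array([516.5, 285.2]), array([46. , 46.4]), 13.4)
[531.5 312.4  59.4] 31.5 60 | [541.  270.7  62.1] 28.8 -30 | [541.3 272.9  62.1] 28.1 -25 | [541.6 275.   62.5] 27.4 -21 | [539.1 271.3  60.4] 26.9 -31 | [539.4 273.5  60.4] 26.1 -26 | [539.4 275.3  62.2] 25.3 -23 | [536.3 270.8  63.1] 24.8 -35 | [503.5 305.6  58.7] 24.1 121 | [498.2 301.2  59.9] 24.0 138 | [496.  271.9  62.3] 23.9 -147 | [500.8 303.3  59.7] 23.8 130 | 
scene headtop 83 (array([516.6, 286.4]), array([29.7, 34. ]), -27.1) [0.5184 0.2849 0.1068]
  head all (array([517.7, 285.6]), array([30. , 36.6]), -27.1)
  flange 64 (array([521.2, 282.4]), array([39.9, 46.8]), 50.1)
[540.9 275.1  60.2] 26.8 -22 | [542.2 288.3  62.7] 26.4 7 | [539.2 272.8  60. ] 26.2 -28 | [538.8 272.6  63.8] 26.0 -29 | [518.6 310.4  61.2] 25.5 84 | [536.9 299.3  65. ] 25.4 34 | [526.6 308.   60.6] 25.3 65 | [528.6 306.7  58.8] 25.1 60 | [540.9 282.3  60.6] 25.0 -6 | [538.4 295.3  60.2] 24.6 25 | [537.9 277.4  60.7] 23.2 -19 | [534.9 298.   60. ] 22.9 35 | 
top 759 (array([ 494.9, -284.7]), array([ 85.2, 123.6]), -11.2) [0.0229 0.0261 0.0297]
scene 445 (array([ 492.6, -288.5]), array([ 77.7, 123.7]), -0.2) [0.0231 0.0262 0.0296]
```

View pics/hung.png

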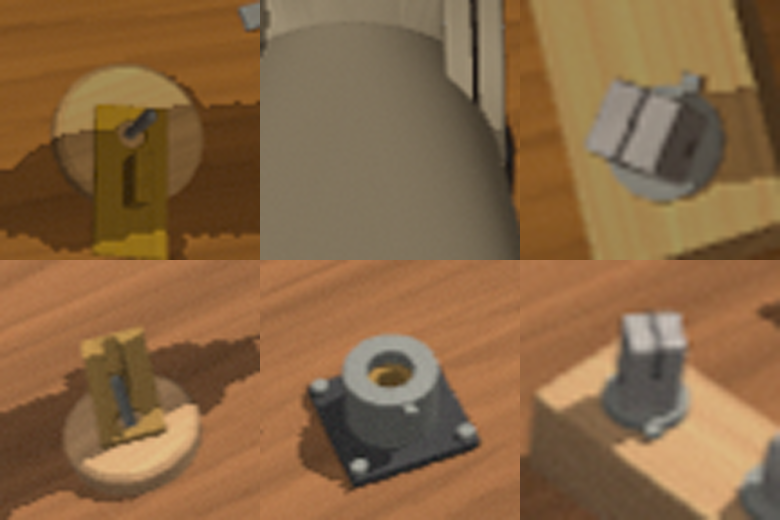

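{"method": "carry_out", "body": {
  "xyz": [
    [0.06,0.445,0],
    [0.06,0.445,0],
    [0.06,0.445,0],
    [0.06,0.445,0],
    [0.06,0.445,0],
    [0.06,0.445,0],
    [0.06,0.445,0],
    [0.06,0.445,0],
    [0.06,0.445,0],
    [0.06,0.445,0],
    [0.06,0.445,0]
  ],
  "spin": [-0.16,-0.16,-0.16,-0.16,-0.16,-0.16,-0.16,-0.16,-0.16,-0.16,-0.16],
  "hand": [1,1,1,1,1,1,1,1,1,1,1]
}}

```text
t: 8.87
tool_pos: [0.5162, 0.2715, 0.2127]
ee_rot: [-0.0, 0.233, 0.972, -0.0]
contact_force: [-0.3, -0.6, -0.3]
grip_width: 1.001
```

Run:
```python
from h import *
for n in("top","scene"):
    d=shot(n); W=cloud(d); np.savez(f"{n}4.npz",W=W,img=d['img']); H=cv2.cvtColor(d['img'],cv2.COLOR_BGR2HSV)
    near=np.hypot(W[...,0]-.557,W[...,1]+.019)<.055
    p=W[near&(W[...,2]>.056)&(W[...,2]<.066)]
    hull=cv2.convexHull((p[:,:2]*1000).astype(np.float32))[:,0]
    c=np.array([557.,-19])
    for _ in range(6):
        r=np.hypot(*(p[:,:2]*1000-c).T); e=p[(r<38)]; q=cv2.convexHull((e[:,:2]*1000).astype(np.float32))[:,0]; c,R=circ(q)
    (mc,mr)=cv2.minEnclosingCircle(q)
    print(n,len(p),"circ",c.round(1),R.round(1),"mec",np.round(mc,1),round(mr,1))
    # foot plate, bore inner, lug
    f=W[near&(W[...,2]>.058)&(W[...,2]<.066)]
    dd=f[:,:2]*1000-c; r=np.hypot(*dd.T); a=np.degrees(np.arctan2(dd[:,1],dd[:,0]))
    print(" lug",[(round(x,1),round(y),round(z*1e3)) for x,y,z in sorted(zip(r,a,f[:,2]))[-14:]])
    bp=W[(np.hypot(W[...,0]*1e3-c[0],W[...,1]*1e3-c[1])<80)&(abs(W[...,2]-.01)<.004)]; print(" foot",rect(bp))
    br=W[(np.hypot(W[...,0]*1e3-c[0],W[...,1]*1e3-c[1])<19)&(W[...,2]<.056)]; print(" in bore z",len(br),np.percentile(br[:,2],[0,50,100]).round(4), br.mean(0).round(4))
D=[np.load(n+"4.npz")['img'] for n in("top","scene")]
c=lambda im,u,v,w:cv2.resize(im[v-w:v+w,u-w:u+w],(390,390),interpolation=cv2.INTER_CUBIC)
cv2.imwrite("pics/hub.png",np.hstack([c(D[0],320,258,26),c(D[1],305,247,26)])); s=manip.sense(); print(s['tool_pos'],s['ee_rot'])
```

```text
top 588 circ [542.6 -15.7] 35.5 mec [543.1 -16.4] 36.4
 lug [(np.float64(35.7), 165, 61), (np.float64(35.7), 142, 62), (np.float64(35.8), -166, 61), (np.float64(35.8), -158, 61), (np.float64(35.8), -126, 59), (np.float64(36.0), -144, 59), (np.float64(36.1), -139, 60), (np.float64(36.1), -173, 58), (np.float64(36.2), -9, 60), (np.float64(36.7), -12, 59), (np.float64(38.2), -5, 62), (np.float64(38.9), -9, 59), (np.float64(40.5), -12, 62), (np.float64(41.3), -9, 59)]
 foot (array([539.6, -21.2]), array([123.8, 134.5]), 67.3)
 in bore z 184 [0.0079 0.0441 0.0559] [ 0.5467 -0.0166  0.0383]
scene 347 circ [544.5 -15.1] 35.5 mec [545.4 -13.7] 37.5
 lug [(np.float64(36.0), -153, 60), (np.float64(36.1), -160, 60), (np.float64(36.6), 151, 61), (np.float64(36.7), -14, 61), (np.float64(36.7), -56, 59), (np.float64(37.1), -6, 59), (np.float64(37.5), 146, 60), (np.float64(37.7), 155, 60), (np.float64(38.6), 171, 58), (np.float64(38.8), 142, 59), (np.float64(39.8), -11, 64), (np.float64(41.1), -4, 59), (np.float64(42.1), -13, 62), (np.float64(42.8), -13, 59)]
 foot (array([550.1, -17.8]), array([107.6, 120.6]), -8.8)
 in bore z 63 [0.0255 0.0444 0.0559] [ 0.5349 -0.0107  0.0429]
[0.51619581 0.27145305 0.21275623] [-3.11206065e-05  2.33497376e-01  9.72357417e-01 -1.68171296e-04]
```

View pics/hub.png

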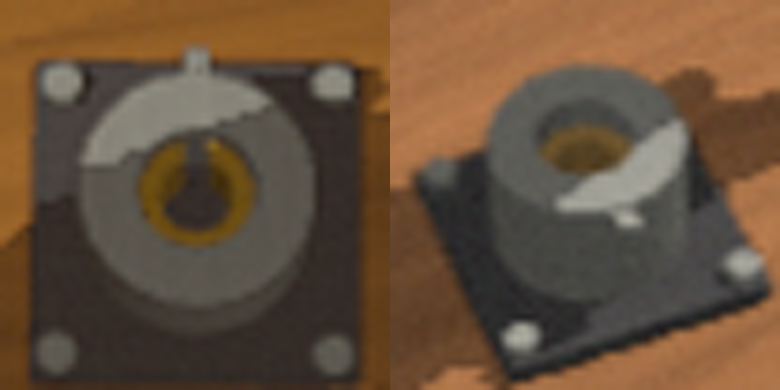

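{"method": "carry_out", "body": {
  "xyz": [
    [0,0.023,-0.04],
    [0,0.023,-0.09],
    [0,0.023,-0.12],
    [0,0.023,-0.12],
    [0,0.023,-0.12],
    [0,0.023,-0.12]
  ],
  "spin": [0,0,0,0,0,0],
  "hand": [1,1,1,1,1,1]
}}

```text
t: 9.47
tool_pos: [0.5171, 0.2865, 0.1419]
ee_rot: [0.001, 0.233, 0.972, 0.001]
contact_force: [0.2, 0.2, 0.4]
grip_width: 1.001
```

Run:
```python
from h import *
for i in range(3):
    s=manip.sense(); print(s['tool_pos'],s['joint_pos']); shot("top")
```

```text
[0.51714635 0.2864703  0.14193432] [ 3.96570178e-01  2.76460983e-01 -2.22267158e-01  1.07020619e+00
 -4.70382643e-05  8.66958252e-01]
[0.51761589 0.28679581 0.14250491] [ 3.96746426e-01  2.76070951e-01 -2.21489067e-01  1.07005906e+00
  5.16845528e-06  8.67035119e-01]
[0.51775373 0.28698012 0.14270844] [ 3.96954986e-01  2.75914046e-01 -2.21236036e-01  1.06995043e+00
 -1.54192982e-05  8.67020910e-01]
```

{"method": "carry_out", "body": {
  "xyz": [
    [-0.001,-0.002,-0.04],
    [-0.001,-0.002,-0.08],
    [-0.001,-0.002,-0.11],
    [-0.001,-0.002,-0.122],
    [-0.001,-0.002,-0.122],
    [-0.001,-0.002,-0.122],
    [-0.001,-0.002,-0.122],
    [-0.001,-0.002,-0.122],
    [-0.001,-0.002,-0.122],
    [-0.001,-0.002,-0.122],
    [-0.001,-0.002,-0.122],
    [-0.001,-0.002,-0.122],
    [-0.001,-0.002,-0.122],
    [-0.001,-0.002,-0.122]
  ],
  "spin": [0,0,0,0,0,0,0,0,0,0,0,0,0,0],
  "hand": [1,1,1,1,1,1,-1,-1,-1,-1,-1,-1,-1,-1]
}}

```text
t: 10.78
tool_pos: [0.5162, 0.286, 0.0682]
ee_rot: [0.001, 0.233, 0.973, 0.001]
contact_force: [-1.4, 0.7, 5.8]
grip_width: 0.344
```

{"method": "carry_out", "body": {
  "xyz": [
    [0,0,0.03],
    [0,0,0.07],
    [0,0,0.12],
    [0,0,0.17],
    [0,0,0.17],
    [0,0,0.17]
  ],
  "spin": [0,0,0,0,0,0],
  "hand": [-1,-1,-1,-1,-1,-1]
}}

```text
t: 11.28
tool_pos: [0.5165, 0.2858, 0.1702]
ee_rot: [0.001, 0.233, 0.973, 0.001]
contact_force: [0.0, -0.4, -4.5]
grip_width: 0.347
```

Run:
```python
from h import *
for n in("top","scene"):
    d=shot(n); W=cloud(d); np.savez(f"{n}5.npz",W=W,img=d['img']); H=cv2.cvtColor(d['img'],cv2.COLOR_BGR2HSV)
    near=np.hypot(W[...,0]-.516,W[...,1]-.285)<.04
    for a,b,l in((.155,.168,'flange'),(.11,.153,'shank')):
        p=W[near&(W[...,2]>a)&(W[...,2]<b)]; 
        if len(p)>5: print(n,l,len(p),rect(p),p.mean(0).round(4),np.percentile(p[:,2],[2,98]).round(4))
    if n=="scene": cv2.imwrite("pics/held.png",cv2.resize(d['img'][125:225,340:440],(500,500),interpolation=cv2.INTER_CUBIC))
for i in range(2): s=manip.sense();print(s['tool_pos'],s['contact_force'],s['ft_torque'],s['grip_width']); shot("top")
```

```text
top flange 102 (array([514.3, 278.7]), array([35.6, 52.6]), -43.5) [0.5093 0.2847 0.1631] [0.1581 0.1669]
scene flange 90 (array([526.4, 278.4]), array([33.5, 47.2]), 56.3) [0.5266 0.2767 0.1611] [0.1568 0.1666]
scene shank 44 (array([521.6, 280.2]), array([14.1, 18.7]), 49.6) [0.521  0.2798 0.1301] [0.1165 0.1424]
[0.51394727 0.2848232  0.16710077] [-0.01067264  0.19354273 -2.67320175] [ 0.00999431  0.03777479 -0.00246071] 0.34528897643405304
[0.51357322 0.28468294 0.16660075] [-0.295909    0.4571572  -3.51781949] [ 0.02185574  0.00879813 -0.0119491 ] 0.3453130373165637
```

View pics/held.png

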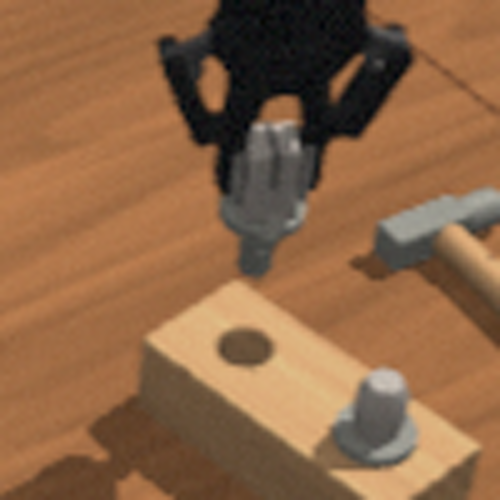

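{"method": "carry_out", "body": {
  "xyz": [
    [0.045,-0.501,0],
    [0.045,-0.501,0],
    [0.045,-0.501,0],
    [0.045,-0.501,0],
    [0.045,-0.501,0],
    [0.045,-0.501,0],
    [0.045,-0.501,0],
    [0.045,-0.501,0],
    [0.045,-0.501,-0.03],
    [0.045,-0.501,-0.06],
    [0.045,-0.501,-0.07],
    [0.045,-0.501,-0.07],
    [0.045,-0.501,-0.07],
    [0.045,-0.501,-0.07]
  ],
  "spin": [0.2,0.2,0.2,0.2,0.2,0.2,0.2,0.2,0.2,0.2,0.2,0.2,0.2,0.2],
  "hand": [-1,-1,-1,-1,-1,-1,-1,-1,-1,-1,-1,-1,-1,-1]
}}

```text
t: 12.65
tool_pos: [0.543, -0.0147, 0.1277]
ee_rot: [0.0, 0.077, 0.997, -0.0]
contact_force: [0.4, 0.1, -3.6]
grip_width: 0.347
```

Run:
```python
from h import *
for k in range(2):
  d=shot("scene"); W=cloud(d); np.savez("scene6.npz",W=W,img=d['img'])
  near=np.hypot(W[...,0]-.5445,W[...,1]+.0151)<.05
  for a,b,l in((.105,.1135,'flange'),(.068,.098,'shank'),(.114,.16,'head')):
    p=W[near&(W[...,2]>a)&(W[...,2]<b)&(np.hypot(W[...,0]-.5445,W[...,1]+.0151)<.036)]
    if len(p)>5:
        c,r=circ(p); print(l,len(p),rect(p),p.mean(0).round(4),np.percentile(p[:,2],[2,98]).round(4),'circ',c.round(4),r.round(4))
  s=manip.sense();print(s['tool_pos'],s['ee_rot'],s['contact_force'],s['grip_width'])
cv2.imwrite("pics/above.png",cv2.resize(d['img'][190:280,260:350],(540,540),interpolation=cv2.INTER_CUBIC))
```

```text
shank 33 (array([552.9, -20.1]), array([11.2, 16.9]), 51.5) [ 0.552  -0.0189  0.0885] [0.0782 0.0966] circ [ 0.5516 -0.0189] 0.0059
head 283 (array([556.7, -19.6]), array([33.5, 56.9]), 68.9) [ 0.5553 -0.019   0.1365] [0.1163 0.159 ] circ [ 0.5412 -0.0144] 0.0219
[ 0.54336315 -0.0147351   0.12820024] [ 7.65788569e-04  7.71839332e-02  9.97016575e-01 -4.95174107e-05] [ 0.09074969 -0.30047752 -2.94921246] 0.34322721918177007
shank 33 (array([551.3, -19.2]), array([11.2, 17.6]), 50.2) [ 0.5519 -0.0188  0.0882] [0.079  0.0972] circ [ 0.5498 -0.0165] 0.0069
head 279 (array([557.9, -19.7]), array([33.1, 57.4]), 71.2) [ 0.5555 -0.0193  0.1366] [0.1164 0.1584] circ [ 0.5418 -0.0145] 0.0217
[ 0.54350842 -0.01476203  0.12840202] [ 9.82293322e-04  7.71604684e-02  9.97018198e-01 -1.00639956e-04] [ 1.15243283 -0.19956999 -3.10490265] 0.3420520849291283
```

View pics/above.png

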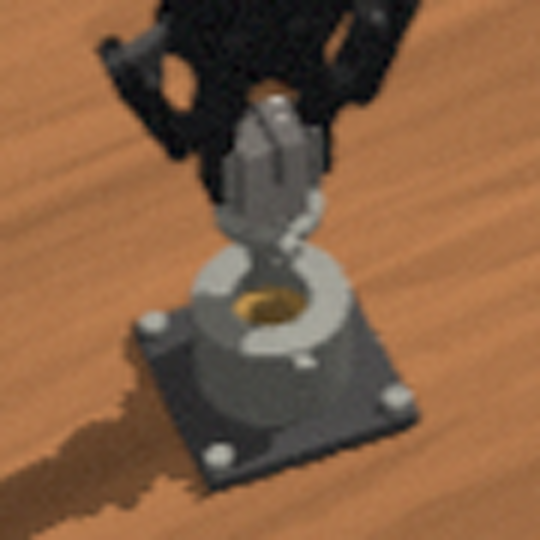

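{"method": "carry_out", "body": {
  "xyz": [
    [0,0,-0.01],
    [0,0,-0.02],
    [0,0,-0.03],
    [0,0,-0.038],
    [0,0,-0.044],
    [0,0,-0.048],
    [0,0,-0.052],
    [0,0,-0.055],
    [0,0,-0.055]
  ],
  "spin": [0,0,0,0,0,0,0,0,0],
  "hand": [-1,-1,-1,-1,-1,-1,-1,-1,-1]
}}

```text
t: 13.5
tool_pos: [0.5424, -0.015, 0.094]
ee_rot: [-0.0, 0.078, 0.997, 0.0]
contact_force: [-0.8, 0.3, -3.9]
grip_width: 0.338
```

{"method": "carry_out", "body": {
  "xyz": [
    [0,0,-0.002],
    [0,0,-0.004],
    [0,0,-0.006],
    [0,0,-0.008],
    [0,0,-0.008]
  ],
  "spin": [0,0,0,0,0],
  "hand": [-1,-1,-1,-1,-1]
}}

```text
t: 13.92
tool_pos: [0.5424, -0.015, 0.0894]
ee_rot: [-0.0, 0.078, 0.997, 0.0]
contact_force: [0.1, 0.2, -3.1]
grip_width: 0.344
```

{"method": "carry_out", "body": {
  "xyz": [
    [0,0,-0.003],
    [0,0,-0.006],
    [0,0,-0.009],
    [0,0,-0.012],
    [0,0,-0.015],
    [0,0,-0.015]
  ],
  "spin": [0,0,0,0,0,0],
  "hand": [-1,-1,-1,-1,-1,-1]
}}

```text
t: 14.42
tool_pos: [0.5428, -0.0151, 0.081]
ee_rot: [0.0, 0.078, 0.997, -0.0]
contact_force: [-1.8, 0.9, 4.2]
grip_width: 0.34
```

{"method": "carry_out", "body": {
  "xyz": [
    [0,0,-0.003],
    [0,0,-0.006],
    [0,0,-0.009],
    [0,0,-0.012],
    [0,0,-0.014],
    [0,0,-0.014],
    [0,0,-0.014]
  ],
  "spin": [0,0,0,0,0,0,0],
  "hand": [-1,-1,-1,-1,-1,-1,-1]
}}

```text
t: 15.0
tool_pos: [0.5428, -0.0151, 0.0733]
ee_rot: [0.0, 0.078, 0.997, -0.0]
contact_force: [-3.8, 1.2, 8.6]
grip_width: 0.342
```

{"method": "carry_out", "body": {
  "xyz": [
    [0,0,-0.001],
    [0,0,-0.002],
    [0,0,-0.003],
    [0,0,-0.004],
    [0,0,-0.004]
  ],
  "spin": [0,0,0,0,0],
  "hand": [-1,-1,-1,-1,-1]
}}

```text
t: 15.42
tool_pos: [0.5429, -0.015, 0.0732]
ee_rot: [0.0, 0.077, 0.997, -0.0]
contact_force: [-9.3, 0.3, 23.2]
grip_width: 0.345
```

{"method": "carry_out", "body": {
  "xyz": [
    [-0.001,0,-0.001],
    [-0.001,0,-0.001],
    [-0.001,0,-0.001]
  ],
  "spin": [0,0,0],
  "hand": [-1,-1,-1]
}}

```text
t: 15.67
tool_pos: [0.5429, -0.015, 0.0732]
ee_rot: [0.001, 0.077, 0.997, -0.0]
contact_force: [-9.1, 1.2, 26.5]
grip_width: 0.347
```

Run:
```python
from h import *
d=shot("scene"); W=cloud(d)
D=np.hypot(W[...,0]-.5445,W[...,1]+.0151)
p=W[(D<.036)&(W[...,2]>.057)&(W[...,2]<.075)]; print("z hist",np.histogram(p[:,2],bins=np.arange(.056,.076,.002)))
fl=W[(D<.023)&(D>.019)&(W[...,2]>.055)&(W[...,2]<.08)];print("flange top z",np.percentile(fl[:,2],[10,50,90]).round(4),len(fl))
t=shot("top");Wt=cloud(t)
for w in(W,Wt):
    m=(abs(w[...,1]+.285)<.05)&(abs(w[...,0]-.45)<.03)&(w[...,2]>.015)&(w[...,2]<.035); print("cover z",np.median(w[m][:,2]) if m.any() else None,m.sum())
c=lambda im,u,v,w:cv2.resize(im[v-w:v+w,u-w:u+w],(390,390),interpolation=cv2.INTER_CUBIC)
cv2.imwrite("pics/home.png",np.hstack([c(d['img'],305,240,40),c(d['img'],208,275,40)]))
s=manip.sense();print(s['t'],s['tool_pos'],s['contact_force'],s['ft_torque'],s['grip_width'])
```

```text
z hist (array([13, 62, 63, 41, 29, 22, 15,  6,  5]), array([0.056, 0.058, 0.06 , 0.062, 0.064, 0.066, 0.068, 0.07 , 0.072,
       0.074]))
flange top z [0.0608 0.0661 0.0742] 50
cover z 0.02649762414552724 183
cover z 0.026615418277803695 393
15.7667 [ 0.54288371 -0.01504818  0.07319032] [-9.15179691  0.8247704  26.83365805] [ 0.30971825  2.18988254 -0.03094983] 0.3413413440822067
```

View pics/home.png

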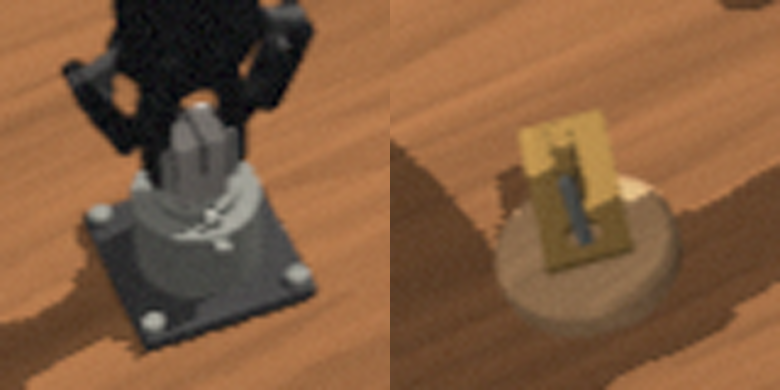

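The holder's flange sits on the hub with the two lugs in line, and the cover lies flat on the stand with the post through its eye. I'm handing in.

```bash
python3 -c "
from plant import job; print(job.hand_in())"
```

```text
the job is handed in; nothing more can be done
None
```

The job is done and handed in at about 15.8 s of the 58 s allowed. The interface gave no verdict.

- **Cover:** I lifted it by its rib, lowered its eye over the post and let go. Both cameras put its upper face at 26.5 mm, which means it lies on the 20 mm stand. The last picture shows the post through the eye.
- **Holder:** I took the square-headed holder from the block, turned it 18° to match the hub's lug and lowered it in. The key went straight into the keyway, so no searching turn was needed.
- **Fully home:** The upward push on the tool rose gently to 8.6 N against the ejector. It then jumped to 27 N with no further descent, so the flange is bearing on the hub. The flange top measured a median of 66 mm, as it should be, though that reading is coarse (about 61–74 mm over 50 points). The lugs are in line and the grip is still holding.

Three checks were less clean:

- **Side load:** About 9 N sideways along x remains at the wrist. A correction of less than 1 mm did not change it.
- **Tool position:** Its readings wandered by 2–3 mm, so I judged contact by force as well.
- **Other objects:** I did not re-measure the bystanders at the end. I saw no contact with any of them.

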